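# Arm the interlock and hold the beam shutter open

### The arm

A 6-joint arm with a two-finger parallel gripper is mounted at the origin on the work surface; the furniture and walls round the work are solid. World frame = base frame: x ahead of the robot, y to its left, z up, the work surface at z = 0. Lengths are in mm, angles in rad, forces in N, time in s.
With the tool pointing down it reaches from about 400 to 925 mm from the base axis. Payload 12.5 kg.
Tool frame: the origin (TCP) lies at the centre of the arm's flange, where the gripper is bolted on; the fingertips stand 190 mm ahead of it and the grasp point (between the pads) lies 171 mm ahead of it (r.tip_extent is the distance from the TCP to the fingertips, in mm); z points along the fingers, y is the line along which they close (so a half turn about z gives the same grasp; the last joint's range is limited). The gripper opens to 95 mm and grips with 3 to 60 N. Pads are 20 mm wide; open, the fingers measure 119 mm over their backs; the gripper's body (75 mm by 180 mm) begins 59 mm behind the grasp point.
Start: joints at [-1.344, 0.491, 1.559, -0, 1.092, -0.106], TCP at [204.201, -590.7, 404.761] pointing down, gripper open.
Joint ranges: [-3.1, 3.1], [-0.84, 2.19], [0.05, 2.79], [-1.13, 4.28], [0.06, 2.93], [-2.69, 2.69]. Speed limits (rad/s): [2.22, 2.22, 2.79, 3.14, 3.14, 3.14].

### API

Orientations are given as [roll, pitch, yaw] about the fixed x, y, z axes, in that order (R = Rz(yaw) Ry(pitch) Rx(roll)).
In Python, from rig import monitor, cams, ticket, r gives the robot as it stands. The module is installed in compiled form; this text tells all that it offers.
- The arm moves only by the tool arm_command, never from a script. Its arguments are lists of equal length, an entry for each row: "linear": the shift along the tool's x, y, z in units of 30 mm (1.0 is 30 mm), a list of three; "rot": the turn, a rotation vector about the tool's x, y, z in units of 5 degrees (1.0 is 5 degrees), a list of three; "hand": the opening, from 0 (shut) to 1 (fully open). In form: {"linear": [[x, y, z], ...], "rot": [[rx, ry, rz], ...], "hand": [hand, ...]}. A call has 1 to 20 rows; each row shifts and turns the commanded pose from where the row before left it, along the tool's axes as they then stand; what a row does not reach is not made up. A row lasts 1/10 s, in which the tool goes at most 50 mm and 8.59 degrees, less where a joint would pass 70% of its speed; a pose out of reach is approached as far as the arm can. A call with a number of a shift or a turn outside -1 to 1 is refused whole. A call with a gripper value outside its range is refused whole. The fingers move at their own pace and stop on an object; "squeeze" is the grip in N (left out, the last holds). Time passes only in rows, so rows that do not move let the fingers close. It gives the time, the measured TCP pose, the force, the opening and the grip force at its end, in the units of the state.
- monitor.get_state(): the state, without advancing time (a new reading comes with each control period).
- cams.snapshot(name): name is "side" or "top" or "wrist"; returns (picture, depth): 384x512x3 uint8, red, green, blue; 384x512 float32, mm along the optical axis (not along the pixel's ray), 0 where there is no reading.
- cams.camera_params(name): a dict with "fx", "fy", "cx", "cy" (pixels), "pose" (4x4, takes a point from camera to world coordinates); the wrist camera has in their place "mount" (4x4, takes a point from camera to tool coordinates, whose origin is the TCP and whose axes are the flange's). Camera axes: x right, y down, z forward; pixel columns grow to the right and rows downward; lengths in mm; the calibration is good to about 2 mm. A picture is of the moment at which its call begins: read the wrist's pose just before it. camera_params takes no time and is no camera call.
- ticket.close_job(): hands the job in; it is judged then, once.
The state is a dict: "clock": time; "joint_pos": joint angles; "qvel": joint speeds; "tau": joint torques, N m; "eef_pos": TCP position; "tcp_rot": TCP orientation; "wrist_force": force on the tool from outside, world axes, zero at the start; "moment": the same for the moment, N m; "width": finger opening in mm; "grip_force": force on a finger pad.
Only numpy, scipy, OpenCV 4.12 (cv2) and the standard library are available. Lean on these libraries where they do the work, as an engineer would, in place of code of your own. Each camera call takes 0.05 s, during which the arm holds its last target. There are 200 camera calls.

### The job

Arm the laser interlock by turning the black T-bar knob on the grey box clockwise until it clicks over from its red mark to its green mark, and let go of it. Then press down the red sprung paddle of the hold-to-open beam shutter with the fingertips until its pointer is in the green band (half its travel) and keep holding it there, never pushing it on into the red zone at the bottom; the program finishes while the robot is still holding the paddle in the green band. Leave the short lens tube and the filter cube where they stand.

Things in the scene. Friction and masses are not known exactly. Their poses are not given: they have to be found in the camera images.
- selector: Interlock selector, a grey box 80 x 80 x 36 mm with an aluminium disc 4 mm thick and 62 mm across on top, fixed to the worktop. Origin at the centre of its underside; z up. The red mark on its top lies towards its +x, the green mark 1.2 rad clockwise of that (seen from above). It and the shutter may change places from run to run.
- knob_grip (a point): Centre of the T-bar of the black knob on the selector, on the vertical turning axis, about 60 mm above the worktop. The bar is 46 mm long, 14 mm wide (grip across this) and reaches 14.5 mm below and above this point, over a black disc 48 mm across. The bar lies along this point's x axis and turns with the knob; a white line on its top points to the present mark.
- selector_knob (a joint): Knob angle, rad: 0 at the red mark (start), 1.2 at the green mark (hard stop), growing clockwise seen from above. A spring detent resists with up to about 0.12 N m until 0.6, then drives the knob on to 1.2 and keeps it there; let go before 0.6 it springs back to 0.
- shutter: Beam shutter: black base plate 150 x 56 x 10 mm with a sprung lever, fixed. Origin on the underside, straight below the red paddle's centre; +x runs along the lever to the pivot cheeks (80 mm) and aperture plate (112 mm), both 85 mm high; plate spans x -30 to 120 mm. At x 30, y 24 mm stands a white scale 68 mm high with a green band and below it a red one, beside the lever's black pointer.
- paddle (a point): Centre of the top face of the red paddle, 36 x 36 mm, 83 mm above the worktop and level when released; it moves with the lever. Press here straight down. The pivot lies 80 mm along the shutter's +x and 11 mm below this point.
- shutter_lever (a joint): Angle by which the paddle is pressed, rad: 0 released, 0.32 at the bottom stop; 0.1 rad lowers the paddle by 8 mm. Green band 0.10 to 0.22, middle 0.16 (paddle 13 mm down); red zone from 0.28 (22 mm down). The spring needs about 2 N to start, 5 N at 0.16, 8 N at the bottom, and lifts the paddle when let go.
- lens_tube_mid (a point): Bystander: middle (half-way up) of a short black lens tube, 30 mm across, 26 mm high, standing loose.
- filter_cube_mid (a point): Bystander: middle (half-way up) of a black filter cube 38 x 30 x 36 mm with blue and orange windows, standing loose.

How it is judged:
By the outcome, as a careful person would: the job done as asked, in the order asked, and still so for the second after the job is handed in, while the arm keeps its last pose, push and grip.
It also fails if it takes over 40 s, if anything falls off the work surface, if the arm or the gripper's body presses on something with over 40 N, if the wrist force passes 120 N, or if a joint passes its speed limit or range.

## Working session

There is one attempt and no reset: what is moved stays moved. The work goes in short steps, Python scripts to look and compute and a tool call to move; the robot and the scene stay as the last step left them, time stands still between calls to the robot, and variables do not carry over. Pictures are saved under pics/ and viewed, at most 10 in all, crops included, and the job is handed in when it is done.

Besides the shell and the picture viewer there is one more tool, called after "Emit:" as a command line: name --argument value ..., lists and objects as JSON in quotes. arm_command: Moves the arm, as the interface text tells. Shifts and turns lie within -1 to 1; 1 stands for 30 mm of shift or 5 degrees of turn. Its arguments: {"type":"object","properties":{"linear":{"type":"array"},"rot":{"type":"array"},"hand":{"type":"array"},"squeeze":{"type":"number"}},"required":["linear","rot","hand"]}

```bash
mkdir -p pics
cat > h.py <<'E'
from rig import monitor,cams,ticket,r
import numpy as np,cv2
from scipy.spatial.transform import Rotation as R
def snap(n):
    s=monitor.get_state();im,d=cams.snapshot(n);p=cams.camera_params(n)
    if n=='wrist':
        T=np.eye(4);T[:3,:3]=R.from_euler('xyz',s['tcp_rot']).as_matrix();T[:3,3]=s['eef_pos'];P=T@np.array(p['mount'])
    else:P=np.array(p['pose'])
    v,u=np.mgrid[:384,:512]
    X=np.stack([(u-p['cx'])/p['fx']*d,(v-p['cy'])/p['fy']*d,d],-1)@P[:3,:3].T+P[:3,3]
    return im,d,X
E
python3 - <<'E'
from h import *
s=monitor.get_state();print({k:np.round(v,3).tolist() for k,v in s.items()})
a=[]
for n in('top','side'):
    im,d,X=snap(n);np.savez(n,im=im,d=d,X=X);cv2.imwrite(f'pics/{n}.png',im[:,:,::-1])
    h=cv2.cvtColor(im,cv2.COLOR_RGB2HSV)
    m=((h[...,0]<8)|(h[...,0]>172))&(h[...,1]>130)&(h[...,2]>70)&(d>0)
    k,l,st,c=cv2.connectedComponentsWithStats(m.astype(np.uint8))
    for i in range(1,k):
        if st[i,4]>8:print(n,c[i].round(),st[i,4],np.median(X[l==i],0).round(1))
E
```

```text
{'clock': 0.0, 'joint_pos': [-1.344, 0.492, 1.559, 0.0, 1.092, -0.106], 'qvel': [-0.001, 0.0, -0.002, -0.0, 0.0, -0.001], 'tau': [-0.001, -61.265, -25.819, 0.069, 0.048, -0.0], 'eef_pos': [204.196, -590.656, 404.188], 'tcp_rot': [-3.141, -0.0, 0.333], 'wrist_force': [-0.399, -0.709, 0.121], 'moment': [0.001, -0.042, 0.009], 'grip_force': 0.0, 'width': 95.169}
top [255.  39.] 21 [842.3 173.1 192.7]
top [263. 206.] 221 [461.5 146.1  82.8]
side [257. 185.] 236 [457.7 152.2  82.1]
side [246. 204.] 9 [478.5 180.5  55.8]
```

View pics/top.png

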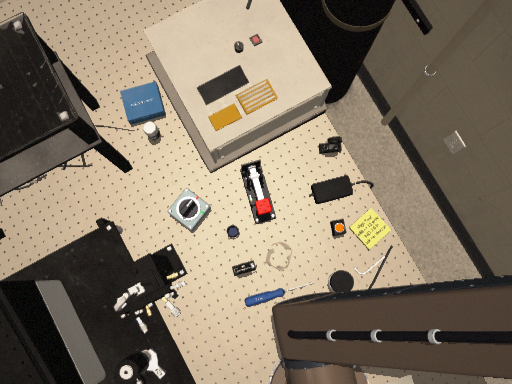

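View pics/side.png

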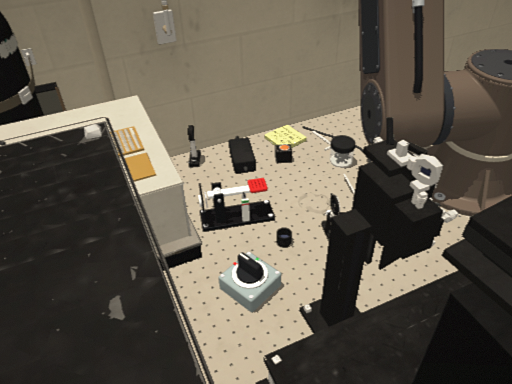

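The top view shows the selector with its knob at (189,209), the red paddle at (263,206) with the lever running up to (252,165), the lens tube at (233,231) and probably the filter cube at (338,228). The side view agrees: knob at (249,268), paddle at (257,185). A raised cabinet and dark furniture stand nearby.

Run:
```python
from h import *
z=np.load('top.npz');X=z['X'];im=z['im']
for u,v in[(189,209),(189,192),(208,209),(189,228),(171,209),(233,231),(338,228),(252,168),(249,163),(258,190),(212,165),(148,40),(160,265),(107,228),(130,165),(182,265),(320,95)]:print((u,v),X[v,u].round())
# knob: top bar pixels by height
m=(X[...,2]>66)&(X[...,2]<82)&(abs(np.arange(512)-189)<25)[None]&(abs(np.arange(384)-209)<25)[:,None]
p=X[m];print(len(p),p.mean(0));c=p[:,:2]-p[:,:2].mean(0);w,V=np.linalg.eigh(c.T@c/len(p));print(w**.5,np.degrees(np.arctan2(V[1,1],V[0,1])))
m=(X[...,2]>30)&(X[...,2]<46)&(abs(np.arange(512)-189)<30)[None]&(abs(np.arange(384)-209)<30)[:,None]
print(cv2.minAreaRect(X[m][:,:2].astype(np.float32)))
# selector region big crop
cv2.imwrite('pics/c.png',cv2.resize(im[140:245,155:285,::-1],None,fx=5,fy=5,interpolation=cv2.INTER_CUBIC))
# lever white direction
h=cv2.cvtColor(im,cv2.COLOR_RGB2HSV)
m=(h[...,1]<40)&(h[...,2]>180)&(X[...,2]>75)&(X[...,2]<100);m[:, :235]=0;m[:,280:]=0;m[:165]=0;m[215:]=0
p=X[m];print(p.mean(0),len(p))
```

```text
(189, 209) [454. 330.  61.]
(189, 192) [501. 335.  34.]
(208, 209) [459. 286.  26.]
(189, 228) [409. 331.  34.]
(171, 209) [456. 379.  33.]
(233, 231) [405. 221.   8.]
(338, 228) [416. -45.  34.]
(252, 168) [558. 175.  74.]
(249, 163) [568. 182.  86.]
(258, 190) [501. 159.  82.]
(212, 165) [567. 276.  58.]
(148, 40) [837. 425. 187.]
(160, 265) [313. 374. 177.]
(107, 228) [400. 523.  90.]
(130, 165) [572. 494.  20.]
(182, 265) [316. 349.  12.]
(320, 95) [716.  18. 166.]
108 [458.62342608 334.80315171  73.79792203]
[ 4.09925598 13.00968734] 142.25282663401654
((459.09832763671875, 335.26446533203125), (80.95955657958984, 79.6304702758789), 53.393470764160156)
[521.98343264 164.514592    77.99646607] 162
```

View pics/c.png

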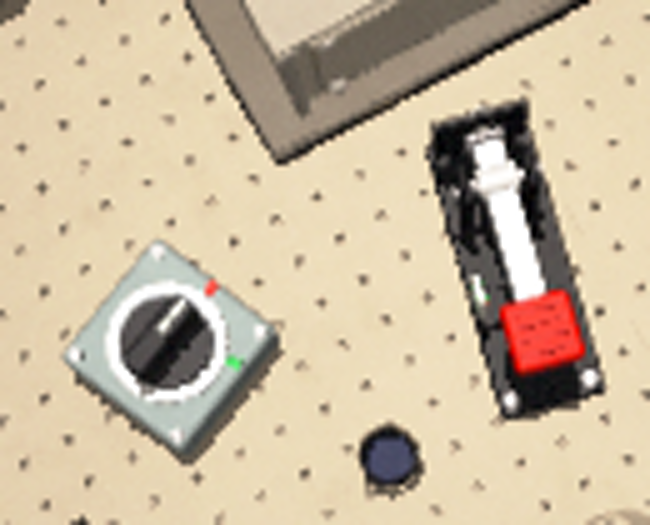

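The crop shows the knob's white line pointing to the red mark (up-right), the green mark to its right, and the lever running up from the paddle. I'll check the clearance at the knob, then swing over along an arc.

Run:
```python
from h import *
for n in('top','side'):
    X=np.load(n+'.npz')['X'];
    for nm,c in(('knob',(459,335)),('paddle',(461,148))):
        q=np.hypot(X[...,0]-c[0],X[...,1]-c[1])
        for lo,hi in((40,70),(70,100),(100,130),(130,160)):
            m=(q>lo)&(q<=hi)&(X[...,2]>100)&(X[...,2]<380)
            print(n,nm,lo,m.sum(), X[m].mean(0).round() if m.any() else '', X[m][:,2].max().round() if m.any() else '')
```

```text
top knob 40 0  
top knob 70 0  
top knob 100 1 [571. 271. 187.] 187.0
top knob 130 656 [439. 330. 194.] 335.0
top paddle 40 0  
top paddle 70 0  
top paddle 100 0  
top paddle 130 76 [594. 228. 170.] 192.0
side knob 40 0  
side knob 70 0  
side knob 100 96 [571. 272. 149.] 187.0
side knob 130 2417 [468. 334. 171.] 332.0
side paddle 40 0  
side paddle 70 0  
side paddle 100 0  
side paddle 130 56 [596. 227. 185.] 187.0
```

Emit:
arm_command --linear '[[0,0,-1],[0.88,-0.67,0],[0.88,-0.67,0],[0.88,-0.67,0],[0.88,-0.67,0],[0.88,-0.67,0],[0.88,-0.67,0],[0.88,-0.67,0],[0.88,-0.67,0],[0.88,-0.67,0],[0.88,-0.67,0],[0.88,-0.67,0],[0.88,-0.67,0],[0.88,-0.67,0],[0.88,-0.67,0],[0.88,-0.67,0],[0.88,-0.67,0],[0,0,0]]' --rot '[[0,0,0],[0,0,0],[0,0,0],[0,0,0],[0,0,0],[0,0,0],[0,0,0],[0,0,0],[0,0,0],[0,0,0],[0,0,0],[0,0,0],[0,0,0],[0,0,0],[0,0,0],[0,0,0],[0,0,0],[0,0,0]]' --hand '[1,1,1,1,1,1,1,1,1,1,1,1,1,1,1,1,1,1]'

```text
clock: 1.9
eef_pos: [499.6, -146.3, 434.4]
tcp_rot: [-3.141, -0.0, 0.336]
wrist_force: [0.2, -0.9, 0.8]
width: 95.0
grip_force: 0.0
```

Run:
```python
from h import *
for n in('top','side'):
    X=np.load(n+'.npz')['X'];q=np.hypot(X[...,0]-459,X[...,1]-335)
    m=(q<190)&(X[...,2]>110)&(X[...,2]<420)
    P=X[m]
    k=np.round(P[:,:2]/25)*25
    for u in np.unique(k,axis=0):
        s=(k==u).all(1)
        if s.sum()>5:print(n,u,s.sum(),P[s][:,2].max().round())
```

```text
top [275. 300.] 33 310.0
top [275. 325.] 45 324.0
top [275. 350.] 186 372.0
top [275. 375.] 89 362.0
top [275. 400.] 30 338.0
top [300. 325.] 31 250.0
top [300. 350.] 153 336.0
top [300. 375.] 153 337.0
top [300. 400.] 85 337.0
top [300. 425.] 10 237.0
top [325. 375.] 145 238.0
top [325. 400.] 116 239.0
top [325. 425.] 14 237.0
top [550. 500.] 24 293.0
top [575. 250.] 64 192.0
top [575. 275.] 68 190.0
top [575. 500.] 73 407.0
top [600. 225.] 133 191.0
top [600. 250.] 152 192.0
top [600. 275.] 109 191.0
top [600. 300.] 11 188.0
top [625. 225.] 10 190.0
top [625. 250.] 75 193.0
top [625. 275.] 116 192.0
top [625. 300.] 75 192.0
top [650. 275.] 7 190.0
top [650. 300.] 35 190.0
side [275. 300.] 30 307.0
side [275. 350.] 139 370.0
side [275. 375.] 383 365.0
side [275. 400.] 664 334.0
side [300. 350.] 114 334.0
side [300. 375.] 933 334.0
side [300. 400.] 463 333.0
side [300. 425.] 835 235.0
side [325. 375.] 46 235.0
side [325. 400.] 853 236.0
side [325. 425.] 419 235.0
side [575. 250.] 36 187.0
side [575. 275.] 462 187.0
side [600. 225.] 81 187.0
side [600. 250.] 137 188.0
side [600. 275.] 436 188.0
side [600. 300.] 297 188.0
side [625. 225.] 16 188.0
side [625. 250.] 91 190.0
side [625. 275.] 161 190.0
side [625. 300.] 530 187.0
side [650. 275.] 12 188.0
side [650. 300.] 17 187.0
```

Emit:
arm_command --linear '[[0.33,-0.94,0],[0.33,-0.94,0],[0.33,-0.94,0],[0.33,-0.94,0],[0.33,-0.94,0],[0.33,-0.94,0],[0.33,-0.94,0],[0,0,0]]' --rot '[[0,0,-1],[0,0,0],[0,0,0],[0,0,0],[0,0,0],[0,0,0],[0,0,0],[0,0,0]]' --hand '[1,1,1,1,1,1,1,1]'

```text
clock: 2.7
eef_pos: [483.2, 61.6, 434.6]
tcp_rot: [-3.141, 0.0, 0.422]
wrist_force: [0.4, -0.5, -0.2]
width: 95.0
grip_force: 0.0
```

Emit:
arm_command --linear '[[0,0,0],[0,0,0],[0,0,0],[0,0,0],[0,0,0],[0,0,0],[0,0,0],[0,0,0],[0,0,0],[0,0,0],[0,0,0],[0,0,0],[0,0,0],[0,0,0],[0,0,0],[0,0,0],[0,0,0],[0,0,0],[0,0,0],[0,0,0]]' --rot '[[0,0,-1],[0,0,-1],[0,0,-1],[0,0,-1],[0,0,-1],[0,0,-1],[0,0,-1],[0,0,-1],[0,0,-1],[0,0,-1],[0,0,-1],[0,0,-1],[0,0,-1],[0,0,-1],[0,0,-1],[0,0,-1],[0,0,-1],[0,0,-1],[0,0,-1],[0,0,-1]]' --hand '[1,1,1,1,1,1,1,1,1,1,1,1,1,1,1,1,1,1,1,1]'

```text
clock: 4.7
eef_pos: [483.7, 58.8, 434.6]
tcp_rot: [-3.141, 0.0, 2.168]
wrist_force: [-0.4, -0.4, -0.2]
width: 95.1
grip_force: 0.0
```

Emit:
arm_command --linear '[[0,0,0],[0,0,0],[0,0,0],[0,0,0],[0.76,0.855,0],[0.76,0.855,0],[0.76,0.855,0],[0.76,0.855,0],[0.76,0.855,0],[0.76,0.855,0],[0.76,0.855,0],[0.76,0.855,0],[0,0,0]]' --rot '[[0,0,-1],[0,0,-1],[0,0,-1],[0,0,-0.85],[0,0,0],[0,0,0],[0,0,0],[0,0,0],[0,0,0],[0,0,0],[0,0,0],[0,0,0],[0,0,0]]' --hand '[1,1,1,1,1,1,1,1,1,1,1,1,1]'

```text
clock: 6.0
eef_pos: [460.1, 335.3, 434.2]
tcp_rot: [-3.142, -0.0, 2.504]
wrist_force: [-0.1, -0.7, 0.3]
width: 94.9
grip_force: 0.0
```

Run:
```python
from h import *
im,d,X=snap('wrist');cv2.imwrite('pics/w1.png',im[:,:,::-1])
s=monitor.get_state();print(s['clock'],np.round(s['eef_pos'],1),np.round(s['tcp_rot'],3))
q=np.hypot(X[...,0]-459,X[...,1]-335)
m=(X[...,2]>68)&(X[...,2]<82)&(q<45)
r=cv2.minAreaRect(X[m][:,:2].astype(np.float32));print('bar',m.sum(),r)
m=(X[...,2]>32)&(X[...,2]<45)&(q<75)
print('box',m.sum(),cv2.minAreaRect(X[m][:,:2].astype(np.float32)))
```

```text
6.05 [460.2 333.9 434.1] [-3.141 -0.     2.503]
bar 462 ((456.03173828125, 335.6199951171875), (12.87393856048584, 44.789268493652344), 53.20355224609375)
box 2763 ((455.6311340332031, 335.75537109375), (79.63861083984375, 78.6226806640625), 53.43996810913086)
```

View pics/w1.png

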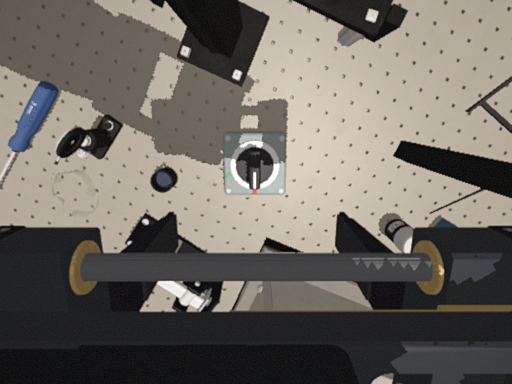

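The wrist view shows the knob at (254,165), with the bar aligned to the tool x and its white line at the red mark. Descending and gripping.

Emit:
arm_command --linear '[[0.09,-0.03,0.9],[0,0,0.9],[0,0,0.9],[0,0,0.9],[0,0,0.9],[0,0,0.9],[0,0,0.6],[0,0,0.4],[0,0,0]]' --rot '[[0,0,0],[0,0,0],[0,0,0],[0,0,0],[0,0,0],[0,0,0],[0,0,0],[0,0,0],[0,0,0]]' --hand '[0.6,0.6,0.6,0.6,0.6,0.6,0.6,0.6,0.6]'

```text
clock: 6.95
eef_pos: [457.7, 333.2, 241.5]
tcp_rot: [-3.139, -0.001, 2.5]
wrist_force: [0.2, -0.2, 0.7]
width: 57.3
grip_force: 0.0
```

Emit:
arm_command --linear '[[0,0,0],[0,0,0],[0,0,0],[0,0,0],[0,0,0],[0,0,0],[0,0,0],[0,0,0]]' --rot '[[0,0,0],[0,0,0],[0,0,0],[0,0,0],[0,0,0],[0,0,0],[0,0,0],[0,0,0]]' --hand '[0,0,0,0,0,0,0,0]' --squeeze 30

```text
clock: 7.75
eef_pos: [457.4, 334.4, 242.8]
tcp_rot: [3.141, 0.0, 2.502]
wrist_force: [0.1, 0.8, 2.2]
width: 13.8
grip_force: 30.0
```

Gripped at 13.8 mm. Turning clockwise by about 66°, in steps.

Emit:
arm_command --linear '[[0,0,0],[0,0,0],[0,0,0],[0,0,0],[0,0,0],[0,0,0],[0,0,0],[0,0,0],[0,0,0],[0,0,0],[0,0,0],[0,0,0],[0,0,0],[0,0,0],[0,0,0],[0,0,0],[0,0,0],[0,0,0]]' --rot '[[0,0,0.8],[0,0,0.8],[0,0,0.8],[0,0,0.8],[0,0,0.8],[0,0,0.8],[0,0,0.8],[0,0,0.8],[0,0,0.8],[0,0,0.8],[0,0,0.8],[0,0,0.8],[0,0,0.8],[0,0,0.8],[0,0,0.8],[0,0,0.8],[0,0,0.6],[0,0,0]]' --hand '[0,0,0,0,0,0,0,0,0,0,0,0,0,0,0,0,0,0]'

```text
clock: 9.55
eef_pos: [456.4, 334.1, 242.8]
tcp_rot: [-3.139, 0.002, 1.33]
wrist_force: [-7.9, -1.1, 7.4]
width: 13.6
grip_force: 30.0
```

Emit:
arm_command --linear '[[0,0,0],[0,0,0],[0,0,0],[0,0,0],[0,0,-0.5],[0,0,-0.9],[0,0,-0.9],[0,0,-0.9],[0,0,-0.9],[0,0,-0.9],[0,0,-0.9],[0,0,0]]' --rot '[[0,0,0],[0,0,0],[0,0,0],[0,0,0],[0,0,0],[0,0,0],[0,0,0],[0,0,0],[0,0,0],[0,0,0],[0,0,0],[0,0,0]]' --hand '[0.6,0.6,0.6,0.6,0.6,0.6,0.6,0.6,0.6,0.6,0.6,0.6]'

```text
clock: 10.75
eef_pos: [457.5, 334.3, 423.0]
tcp_rot: [3.137, -0.004, 1.332]
wrist_force: [-0.6, -0.6, 0.3]
width: 56.9
grip_force: 0.0
```

Run:
```python
from h import *
s=monitor.get_state();print(s['clock'],np.round(s['eef_pos'],1),np.round(s['tcp_rot'],3),np.round(s['joint_pos'],3))
im,d,X=snap('wrist');cv2.imwrite('pics/w2.png',im[:,:,::-1])
q=np.hypot(X[...,0]-457,X[...,1]-335)
m=(X[...,2]>68)&(X[...,2]<82)&(q<45)
print('bar',m.sum(),cv2.minAreaRect(X[m][:,:2].astype(np.float32)))
h=cv2.cvtColor(im,cv2.COLOR_RGB2HSV)
m=((h[...,0]<8)|(h[...,0]>172))&(h[...,1]>130)&(h[...,2]>70)&(X[...,2]>70)&(X[...,2]<95)
if m.sum()>20:print('pad',m.sum(),cv2.minAreaRect(X[m][:,:2].astype(np.float32)),X[m].mean(0))
z=np.load('top.npz');im,X=z['im'],z['X'];h=cv2.cvtColor(im,cv2.COLOR_RGB2HSV)
m=((h[...,0]<8)|(h[...,0]>172))&(h[...,1]>130)&(h[...,2]>70)&(X[...,2]>70)&(X[...,2]<95)
print('pad top',m.sum(),cv2.minAreaRect(X[m][:,:2].astype(np.float32)),X[m].mean(0))
```

```text
10.75 [457.5 334.3 423. ] [ 3.137 -0.004  1.332] [ 0.515  0.389  1.682 -0.     1.065  0.753]
bar 501 ((457.0578918457031, 335.557861328125), (45.4908447265625, 13.470541954040527), 75.94557189941406)
pad 76 ((463.79876708984375, 162.58445739746094), (19.31288719177246, 7.532752990722656), 14.1022310256958) [465.67159311 164.60069495  79.77265704]
pad top 208 ((462.6207580566406, 146.0423583984375), (35.41522216796875, 35.64641189575195), 18.67234230041504) [462.03352619 146.07934311  83.00177874]
```

View pics/w2.png

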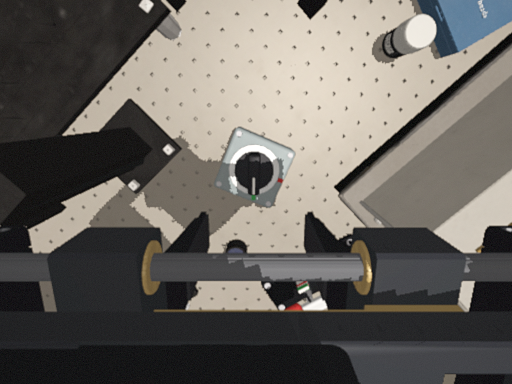

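The bar is at 75.9°, with the white line at the green mark (254,197), so the knob has clicked over and is released. Now over to the paddle with the fingers shut.

Emit:
arm_command --linear '[[-0.86,0.23,0],[-0.86,0.23,0],[-0.86,0.23,0],[-0.86,0.23,0],[-0.86,0.23,0],[-0.86,0.23,0],[-0.86,0.23,0],[0,0,0],[0,0,0.8],[0,0,0.8],[0,0,0.8],[0,0,0.8],[0,0,0.8],[0,0,0.6],[0,0,0],[0,0,0]]' --rot '[[0,0,0],[0,0,0],[0,0,0],[0,0,0],[0,0,0],[0,0,0],[0,0,0],[0,0,0],[0,0,0],[0,0,0],[0,0,0],[0,0,0],[0,0,0],[0,0,0],[0,0,0],[0,0,0]]' --hand '[0,0,0,0,0,0,0,0,0,0,0,0,0,0,0,0]'

```text
clock: 12.4
eef_pos: [461.6, 147.7, 281.4]
tcp_rot: [-3.14, 0.001, 1.332]
wrist_force: [0.3, 0.5, 1.3]
width: 0.4
grip_force: 0.0
```

Run:
```python
from h import *
s=monitor.get_state();print(r.tip_extent,s['clock'],np.round(s['eef_pos'],1),np.round(s['wrist_force'],1))
im,d,X=snap('side');cv2.imwrite('pics/s2.png',cv2.resize(im[140:250,180:310,::-1],None,fx=5,fy=5,interpolation=cv2.INTER_CUBIC))
```

```text
190.1 12.4 [461.6 147.7 281.4] [0.3 0.5 1.3]
```

View pics/s2.png

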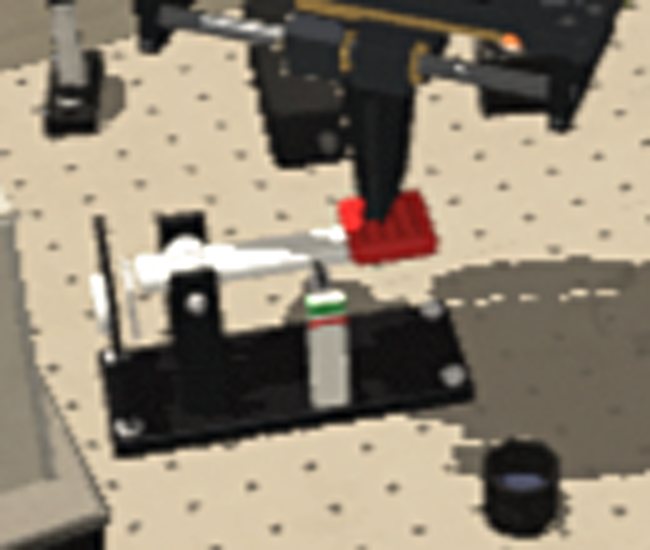

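The fingertips hover over the paddle (crop 385,215). The pointer (320,275) is above the green band (322,308), which has the red band below it. Lowering in small steps, watching the force.

Emit:
arm_command --linear '[[0,0,0.1],[0,0,0.1],[0,0,0.1],[0,0,0.1],[0,0,0],[0,0,0]]' --rot '[[0,0,0],[0,0,0],[0,0,0],[0,0,0],[0,0,0],[0,0,0]]' --hand '[0,0,0,0,0,0]'

```text
clock: 13.05
eef_pos: [461.5, 147.3, 269.7]
tcp_rot: [-3.141, 0.0, 1.332]
wrist_force: [-2.3, -0.8, 3.7]
width: 0.4
grip_force: 1.7
```

Emit:
arm_command --linear '[[0,0,0.05],[0,0,0.05],[0,0,0.05],[0,0,0.05],[0,0,0],[0,0,0]]' --rot '[[0,0,0],[0,0,0],[0,0,0],[0,0,0],[0,0,0],[0,0,0]]' --hand '[0,0,0,0,0,0]'

```text
clock: 13.65
eef_pos: [461.4, 147.3, 263.6]
tcp_rot: [-3.141, 0.0, 1.332]
wrist_force: [-3.9, -0.3, 5.1]
width: 0.4
grip_force: 2.8
```

Emit:
arm_command --linear '[[0,0,0.05],[0,0,0],[0,0,0],[0,0,0]]' --rot '[[0,0,0],[0,0,0],[0,0,0],[0,0,0]]' --hand '[0,0,0,0]'

```text
clock: 14.05
eef_pos: [461.4, 147.3, 262.2]
tcp_rot: [-3.141, 0.0, 1.332]
wrist_force: [-4.7, -1.6, 5.8]
width: 0.3
grip_force: 3.1
```

Run:
```python
from h import *
s=monitor.get_state();print(s['clock'],np.round(s['eef_pos'],1),np.round(s['wrist_force'],1))
im,d,X=snap('side');cv2.imwrite('pics/s3.png',cv2.resize(im[170:230,210:290,::-1],None,fx=8,fy=8,interpolation=cv2.INTER_CUBIC))
h=cv2.cvtColor(im,cv2.COLOR_RGB2HSV)
m=((h[...,0]<8)|(h[...,0]>172))&(h[...,1]>130)&(h[...,2]>70)&(X[...,2]>50)&(X[...,2]<95);m[200:]=0
P=X[m];a=np.array([np.cos(.27),np.sin(.27)]);t=(P[:,:2]-[461,147])@a
o=(abs(t)<25);print(o.sum(),'tilt',np.polyfit(t[o],P[o,2],1))
```

```text
14.05 [461.4 147.3 262.2] [-4.7 -1.6  5.8]
167 tilt [ 0.18797998 69.55423966]
```

View pics/s3.png

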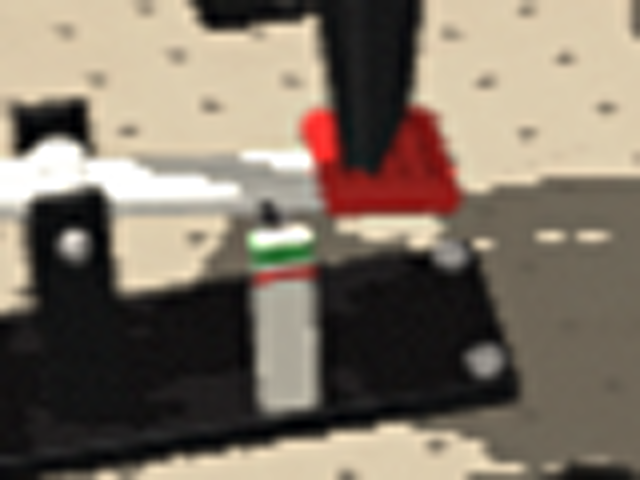

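The crop shows the pointer (268,212) down against the scale; it stands behind the scale, so the view angle makes it read high. The paddle centre is 13.5 mm down (about 0.17 rad), the tip depth gives about 0.16 rad, and the 5.8 N push fits mid-band. Handing in while holding.

```bash
python3 -c "
from rig import monitor,ticket
s=monitor.get_state();print(s['eef_pos'],s['wrist_force'])
print(ticket.close_job())"
```

```text
[461.42695308 147.31151078 262.18925745] [-4.47843957 -0.63050831  5.36689721]
the job is handed in; nothing more can be done
None
```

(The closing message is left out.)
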